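# Ready the arbor press: lever back, housing under the ram

### The arm

A 6-joint arm with a two-finger parallel gripper is mounted at the origin on the work surface. World frame = base frame: x ahead of the robot, y to its left, z up, the work surface at z = 0. Lengths are in m, angles in rad, forces in N, time in s.
With the tool pointing down it reaches from about 0.375 to 0.975 m from the base axis. Payload 3.8 kg.
Tool frame: the origin (TCP) lies at the very end of the fingers, on their centre line; the grasp point (between the pads) lies 19 mm behind it; z points along the fingers, y is the line along which they close (so a half turn about z gives the same grasp; the last joint's range is limited). The gripper opens to 85 mm and grips with 20 to 120 N. Pads are 22 mm wide; open, the fingers measure 114 mm over their backs; the gripper's body (76 mm by 85 mm) begins 54 mm behind the grasp point. The pads swing forward as they close: fully open they stand 13 mm farther back than shut.
Start: joints at [-1.277, 0.264, 1.604, -0, 1.274, -0.037], TCP at [0.219, -0.638, 0.231] pointing down, gripper open.
Joint ranges: [-2.63, 2.63], [-0.94, 2.18], [0.31, 2.57], [-1.31, 4.45], [0, 2.66], [-2.55, 2.55]. Speed limits (rad/s): [2.57, 2.57, 3.14, 3.14, 3.14, 3.14].

### API

Orientations are given as [roll, pitch, yaw] about the fixed x, y, z axes, in that order (R = Rz(yaw) Ry(pitch) Rx(roll)).
In Python, from cell import arm gives the robot as it stands.
- The arm moves only by the shell command python3 -m inch 'ROWS' [FORCE]. ROWS is text: rows parted by semicolons, each of 5 numbers parted by spaces: the shift along the tool's x, y, z in mm, then the turn about the tool's z in rad, then the opening in per cent of the stroke, from 0 (shut) to 100 (fully open). A call has 1 to 5 rows; each row shifts and turns the commanded pose from where the row before left it, along the tool's axes as they then stand; what a row does not reach is not made up. A row lasts 1/8 s, in which the tool goes at most 62.5 mm and 10.7 degrees, less where a joint would pass 70% of its speed; a pose out of reach is approached as far as the arm can. A call is refused whole if a number of a shift passes 62.5 or a number of a turn 0.188, either way. A call with a gripper value outside its range is refused whole. The fingers move at their own pace and stop on an object; FORCE is the grip in N (left out, the last holds). Time passes only in rows, so rows that do not move let the fingers close. It gives the time, the measured TCP pose, the force, the opening and the grip force at its end, in the units of the state.
- arm.get_state(): the state, without advancing time (a new reading comes with each control period).
- arm.grab_frame(name): name is "side" or "top"; returns a dict with "image" (384x512x3 uint8, blue, green, red), "K" (3x3 intrinsics, pixels), "dist_coeffs" ([k1, k2, p1, p2, k3] as OpenCV has them; the pictures are not rectified), "pose" (4x4, takes a point from camera to world coordinates). Camera axes: x right, y down, z forward; pixel columns grow to the right and rows downward; lengths in m; the calibration is good to about 2 mm. A picture is of the moment at which its call begins. There is no depth.
- arm.job_done(): hands the job in; it is judged then, once.
The state is a dict: "t": time; "q": joint angles; "joint_velocities": joint speeds; "effort": joint torques, N m; "eef_pos": TCP position; "orientation": TCP orientation; "force": force on the tool from outside, world axes, zero at the start; "moment": the same for the moment, N m; "finger_gap": finger opening in m; "gripper_force": force on a finger pad.
Only numpy, scipy, OpenCV 4.12 (cv2) and the standard library are available. Lean on these libraries where they do the work, as an engineer would, in place of code of your own. Each camera call takes 0.05 s, during which the arm holds its last target. There are 200 camera calls.

### The job

Push the arbor press's counterweighted lever up and back past its balance point, so that it stays leaning back with the ram raised. Then push the bearing housing, keeping it flat on the press base and never lifting it, back into the press until its bearing stands centred under the ram, front to back and side to side. Leave the lever back, and leave the other things on the bench where they are.

Things in the scene. Friction and masses are not known exactly. Their poses are not given: they have to be found in the camera images.
- press: bench arbor press, grey cast iron, bolted down. Origin on the bench below the ram's axis; x points from the operator's side (open throat) back to the column, y left, z up. Base 125 mm wide (lugs 145 mm near the bench), from x = -150 to +118 mm, its flat top 50 mm above the bench. The head hangs over it from 141 to 226 mm above the bench, 70 mm wide, front at x = -20 mm
- anvil (a point): point on the flat top of the press base straight below the ram's axis, 50 mm above the bench; same axes as the press. The top is dry and smooth; friction between it and the housing, and between fingertips and housing, is about 0.6
- column (a point): centre of the front face of the press column, at base-top height: 54 mm behind the ram's axis (press x = +54 mm). The face is flat and 56 mm wide
- ram_face (a point): centre of the lower end of the ram, a 20 mm square steel bar that slides up and down. Lowest it is 32 mm above the base top (too low for the bearing to pass); with the lever on its back stop 58 mm. Geared to the lever, 15 mm per rad
- lever (a joint): press lever angle, rad. 0 (start) = front stop: rod leans to the operator (press -x), 40 degrees above level, ram lowest. Grows as the knob goes up and back; 0.87 = upright, 1.75 = back stop, 50 degrees past upright, ram raised. Balance 1.2, give or take 0.07 of friction: short of it the lever falls forward, past it it falls onto the back stop and stays. Raising takes about 2 N at the knob
- lever_knob (a point): centre of the dark steel ball knob, 34 mm across, at the end of the lever's 14 mm steel rod, 150 mm from the pivot
- lever_hub (a point): the lever's pivot, 180 mm above the bench, at x = +22, y = -85 mm in the press frame (right-hand side of the press). Rod and knob swing about the press's y axis, in the upright plane through this point. Beyond the pivot, opposite the knob, a steel counterweight 44 mm across ends 56 mm from the pivot
- housing: cast aluminium bearing housing, 0.4 to 0.8 kg, loose, flat on the press base in front of the ram. Origin at the centre of its underside, z up. Flange 108 mm along x (front to back) by 84 mm along y, 16 mm thick; round boss 62 mm across up to 35 mm. When the flange's back edge meets the column the bearing is under the ram front to back; nothing guides it sideways
- bearing (a point): centre of the top of the steel bearing (47 mm across) standing out of the housing's boss: on the boss's axis, 42 mm above the housing's underside
- drift: stepped brass drift standing upright, 26 mm across, 95 mm tall (bystander; origin at its underside)
- spare_bearing: loose ball bearing lying flat, 52 mm across, 15 mm thick (bystander; origin at its underside)
- socket: steel socket standing upright, 27 mm across, 38 mm tall (bystander; origin at its underside)
- ratchet: ratchet handle lying along its own x, 220 mm long (bystander; origin at its underside)
- screwdriver: screwdriver lying on the bench (bystander; origin at its underside)
- hammer: hammer lying on the bench (bystander; origin at its underside)
- spray_can: spray can, 58 mm across, 170 mm tall (bystander; origin at its underside)
- grease_jar: jar, 68 mm across, 75 mm tall (bystander; origin at its underside)

How it is judged:
By the outcome, as a careful person would: the job done as asked, in the order asked, and still so for the second after the job is handed in, with the robot touching nothing.
It also fails if it takes over 58 s, if anything falls off the work surface, if the arm or the gripper's body presses on something with over 40 N, if the wrist force passes 120 N, or if a joint passes its speed limit or range.

## Working session

There is one attempt and no reset: what is moved stays moved. The work goes in short steps, Python scripts to look and compute and a shell command to move; the robot and the scene stay as the last step left them, time stands still between calls to the robot, and variables do not carry over. Pictures are saved under pics/ and viewed, at most 10 in all, crops included, and the job is handed in when it is done.

```bash
mkdir -p pics; ls; python3 - <<'E'
from cell import arm
import cv2,numpy as np
for n in ("side","top"):
    f=arm.grab_frame(n); cv2.imwrite(f"pics/{n}0.png",f["image"]); np.savez(f"{n}.npz",K=f["K"],d=f["dist_coeffs"],P=f["pose"])
    print(n,f["K"],f["dist_coeffs"],f["pose"])
s=arm.get_state(); print(s)
E
```

```text
pics
side [[410.64196792   0.         254.52680357]
 [  0.         410.64196792 188.03355744]
 [  0.           0.           1.        ]] [-0.10026974  0.          0.          0.          0.        ] [[-0.73202095 -0.37386343  0.56953619 -0.16085057]
 [-0.68116214  0.38594726 -0.62214376  0.74137786]
 [ 0.01278587 -0.84336875 -0.53718309  0.83755299]
 [ 0.          0.          0.          1.        ]]
top [[381.60260126   0.         255.40397101]
 [  0.         381.60260126 192.80107658]
 [  0.           0.           1.        ]] [-0.06135976  0.          0.          0.          0.        ] [[ 0.01193811 -0.98774532  0.15561706  0.35611272]
 [-0.99986621 -0.01353226 -0.00918871 -0.03710335]
 [ 0.01118196 -0.15548655 -0.98777472  1.48796072]
 [ 0.          0.          0.          1.        ]]
{'t': 0.1, 'q': array([-1.27694209e+00,  2.64692891e-01,  1.60527189e+00, -2.85050702e-06,
        1.27370735e+00, -3.69085692e-02]), 'joint_velocities': array([-0.0011974 , -0.00149555, -0.00316889, -0.00036155, -0.00079722,
       -0.00157797]), 'effort': array([ 4.71701151e-04, -5.16707897e+01, -3.68588233e+01,  3.51157576e-05,
        6.28500769e-03, -5.57752014e-05]), 'eef_pos': array([ 0.21901102, -0.63776348,  0.23005777]), 'orientation': array([-3.13951450e+00, -7.40108765e-05,  3.30763569e-01]), 'force': array([ 0.57173343, -0.26040179,  0.47993534]), 'moment': array([-0.0034638 ,  0.02348446, -0.00127753]), 'gripper_force': 0.0, 'finger_gap': 0.08544137281778527}
```

View pics/side0.png

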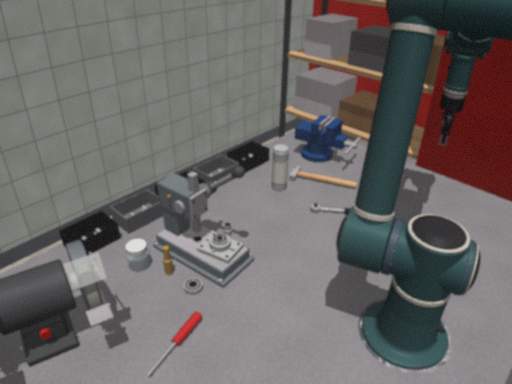

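View pics/top0.png

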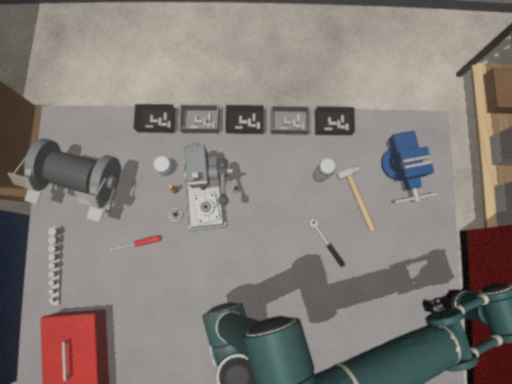

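The side view shows the press at about (190,210), with the housing at (220,243) and the drift at (168,262). In the top view the press is at (205,185) and the housing at (206,207). I'll zoom in on both.

```bash
python3 - <<'E'
import cv2,numpy as np
a=cv2.imread("pics/side0.png")[155:290,130:270]; b=cv2.imread("pics/top0.png")[130:240,150:255]
cv2.imwrite("pics/zs0.png",cv2.resize(a,None,fx=4,fy=4,interpolation=cv2.INTER_CUBIC))
cv2.imwrite("pics/zt0.png",cv2.resize(b,None,fx=5,fy=5,interpolation=cv2.INTER_CUBIC))
E
```

```text
(no output)
```

View pics/zs0.png

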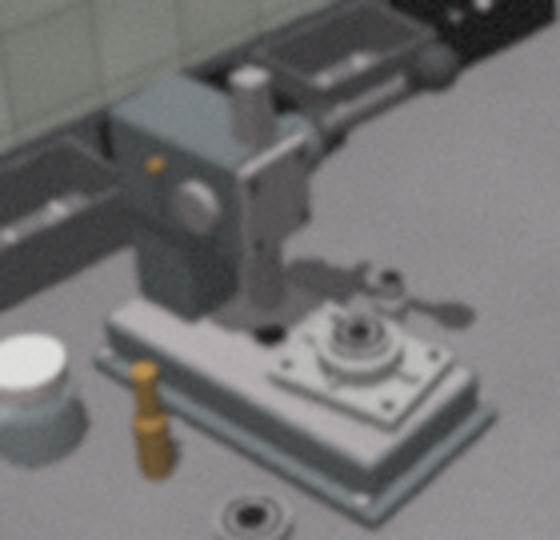

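View pics/zt0.png

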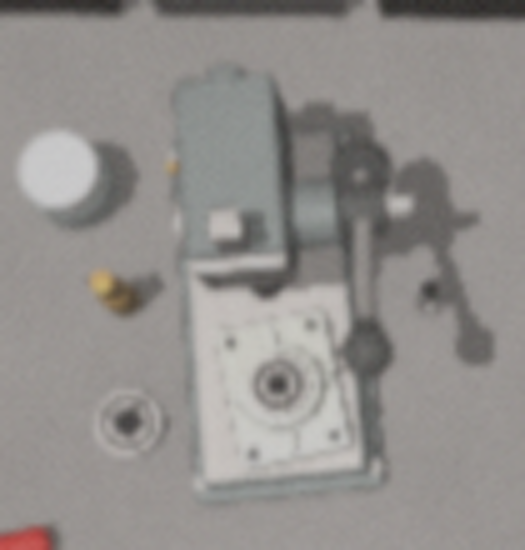

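Zoomed views:
- **Knob:** side (239,170), top (223.4,199.4).
- **Bearing:** side (220,237.5), top (205.6,206.6).
- **Housing:** the flange is slightly turned and shifted to the right on the base.

Next I'll triangulate these points.

```bash
cat > h.py <<'E'
import numpy as np,cv2
C={n:np.load(f"{n}.npz") for n in("side","top")}
def ray(n,p):
    c=C[n];u=cv2.undistortPoints(np.array([[p]],float),c["K"],c["d"])[0,0]
    d=c["P"][:3,:3]@[u[0],u[1],1];return c["P"][:3,3],d/np.linalg.norm(d)
def plane(n,p,z): o,d=ray(n,p);return o+d*(z-o[2])/d[2]
def tri(ps,pt):
    R=[ray("side",ps),ray("top",pt)];M=[np.eye(3)-np.outer(d,d) for o,d in R]
    x=np.linalg.solve(M[0]+M[1],M[0]@R[0][0]+M[1]@R[1][0]);return x,[np.linalg.norm(m@(x-o)) for m,(o,d) in zip(M,R)]
def proj(n,X):
    c=C[n];Q=np.linalg.inv(c["P"]);return cv2.projectPoints(np.array(X,float).reshape(-1,1,3),cv2.Rodrigues(Q[:3,:3])[0],Q[:3,3],c["K"],c["d"])[0][:,0]
zs=lambda x,y:(130+(x-1.5)/4,155+(y-1.5)/4)
zt=lambda x,y:(150+(x-2)/5,130+(y-2)/5)
E
python3 - <<'E'
from h import *
np.set_printoptions(precision=4,suppress=True)
for n,a,b in [("knob",(437,62),(367,347)),("bearing",(360,330),(278,383)),("ramtop",(250,75),(225,225)),("BRcorner",(475,378),(370,463)),("FLcorner",(372,468),(203,478)),("drifttop",(145,370),(101,282))]:
    print(n,*tri(zs(*a),zt(*b)))
print("bear",plane("side",zs(360,330),.092),plane("top",zt(278,383),.092))
print("base side z50",[plane("side",zs(*p),.05) for p in[(475,378),(372,468),(110,318)]])
print("base top z50",[plane("top",zt(*p),.05) for p in[(370,465),(203,478),(190,290)]])
print("flange side",[plane("side",zs(*p),.066) for p in[(270,375),(392,422),(455,352),(335,300)]])
print("flange top",[plane("top",zt(*p),.066) for p in[(236,474),(361,455),(342,308),(216,328)]])
E
```

```text
knob [0.5256 0.0554 0.2771] [np.float64(0.00030029149670700225), np.float64(0.0003002914967070237)]
bearing [0.5247 0.1352 0.0899] [np.float64(0.0011417968121044174), np.float64(0.0011417968121044146)]
ramtop [0.606  0.1511 0.2739] [np.float64(0.002108037594426082), np.float64(0.002108037594426241)]
BRcorner [0.4716 0.0703 0.0361] [np.float64(0.002059851184346726), np.float64(0.002059851184346909)]
FLcorner [0.4554 0.194  0.0428] [np.float64(0.001127942019457049), np.float64(0.0011279420194569923)]
drifttop [0.5983 0.2694 0.0911] [np.float64(0.0012144089141837315), np.float64(0.001214408914183581)]
bear [0.5238 0.1374 0.092 ] [0.5236 0.1341 0.092 ]
base side z50 [array([0.4624, 0.083 , 0.05  ]), array([0.4489, 0.1984, 0.05  ]), array([0.7092, 0.2261, 0.05  ])]
base top z50 [array([0.4674, 0.068 , 0.05  ]), array([0.4558, 0.1936, 0.05  ]), array([0.5992, 0.209 , 0.05  ])]
flange side [array([0.5569, 0.1953, 0.066 ]), array([0.4592, 0.169 , 0.066 ]), array([0.4799, 0.0858, 0.066 ]), array([0.5873, 0.1052, 0.066 ])]
flange top [array([0.458 , 0.1665, 0.066 ]), array([0.4735, 0.0737, 0.066 ]), array([0.5843, 0.0909, 0.066 ]), array([0.5678, 0.1854, 0.066 ])]
```

```bash
python3 -m inch '0 0 -20 0.112 0; 0 0 -20 0.112 0; 0 0 0 0 0'
```

```text
t: 0.48
eef_pos: [0.2195, -0.6393, 0.273]
orientation: [3.138, -0.001, 0.108]
force: [0.1, -0.3, 0.7]
finger_gap: 0.0322
gripper_force: 0.0
```

```bash
python3 -m inch '26 -55 0 0 0; 26 -55 0 0 0; 26 -55 0 0 0; 26 -55 0 0 0; 26 -55 0 0 0' | head -2; python3 -m inch '26 -55 0 0 0; 26 -55 0 0 0; 26 -55 0 0 0; 26 -55 0 0 0; 26 -55 0 0 0'
```

```text
t: 1.1
eef_pos: [0.3191, -0.3487, 0.2698]
t: 1.72
eef_pos: [0.4188, -0.0618, 0.2702]
orientation: [-3.141, 0.001, 0.109]
force: [0.7, -0.7, -0.7]
finger_gap: -0.0002
gripper_force: 0.0
```

```bash
python3 -m inch '24 -54 2 0 0; 28 -53 3 0 0; 0 0 0 0 0'; python3 - <<'E'
from cell import arm
import cv2,numpy as np
a=arm.grab_frame("side")["image"][130:265,130:270]; b=arm.grab_frame("top")["image"][130:240,150:255]
o=np.zeros((550,800,3),np.uint8)
a=cv2.resize(a,(400,386),interpolation=cv2.INTER_CUBIC);b=cv2.resize(b,(400,419),interpolation=cv2.INTER_CUBIC)
o[:386,:400]=a;o[:419,400:]=b;cv2.imwrite("pics/c1.png",o)
E
```

```text
t: 2.1
eef_pos: [0.4592, 0.0517, 0.2646]
orientation: [-3.14, 0.002, 0.115]
force: [-0.9, -0.3, 0.0]
finger_gap: -0.0002
gripper_force: 0.0
```

View pics/c1.png

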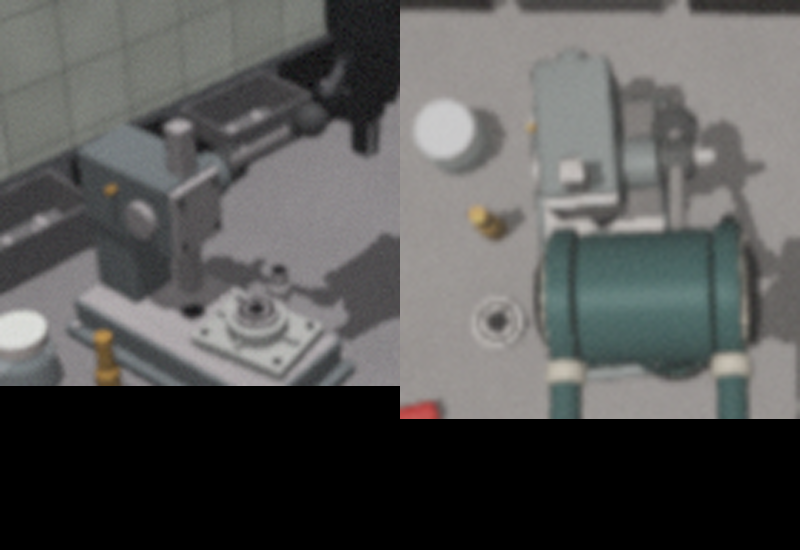

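Fingertips, at (365,150) in the left crop, stand in front of the knob at (313,115). I'm pushing along the knob's arc.

```bash
python3 -m inch '28 4 0 0 0; 15 0 -8 0 0; 20 0 -19 0 0; 25 0 -15 0 0; 25 0 -8 0 0'; python3 -m inch '25 0 -4 0 0; 25 0 0 0 0; 20 0 3 0 0; 20 0 6 0 0; 15 0 5 0 0'
```

```text
t: 2.82
eef_pos: [0.5721, 0.0536, 0.3175]
orientation: [3.141, 0.0, 0.105]
force: [-2.4, 0.0, 1.3]
finger_gap: -0.0003
gripper_force: 1.1
t: 3.45
eef_pos: [0.6768, 0.0649, 0.3054]
orientation: [3.141, 0.001, 0.105]
force: [-0.3, -0.3, 0.7]
finger_gap: 0.0004
gripper_force: 0.0
```

```bash
python3 - <<'E'
from cell import arm
import cv2,numpy as np
a=arm.grab_frame("side")["image"][130:265,130:270]; b=arm.grab_frame("top")["image"][130:240,150:255]
o=np.zeros((420,800,3),np.uint8)
a=cv2.resize(a,(400,386),interpolation=cv2.INTER_CUBIC);b=cv2.resize(b,(400,419),interpolation=cv2.INTER_CUBIC)
o[:386,:400]=a;o[:419,400:]=b;cv2.imwrite("pics/c2.png",o)
E
```

```text
(no output)
```

View pics/c2.png

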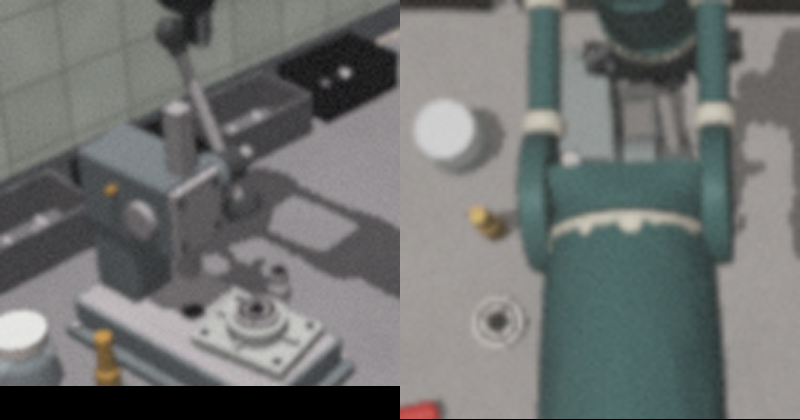

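The lever leans back past upright with the knob at left crop (172,35). I'll follow through a bit further, then look.

```bash
python3 -m inch '15 0 6 0 0; 12 0 8 0 0; 0 0 0 0 0; 0 0 0 0 0'; python3 -m inch '-40 0 -30 0 0; -60 0 -10 0 0; -60 0 0 0 0; -60 0 0 0 0; -50 0 0 0 0'
```

```text
t: 4.05
eef_pos: [0.7033, 0.0704, 0.292]
orientation: [-3.142, 0.001, 0.107]
force: [0.3, -0.5, -1.0]
finger_gap: 0.0001
gripper_force: 0.0
t: 4.68
eef_pos: [0.4326, 0.0414, 0.3329]
orientation: [3.141, -0.001, 0.107]
force: [-0.6, -0.4, 0.5]
finger_gap: -0.0
gripper_force: 0.0
```

```bash
python3 -m inch '5 -42 10 0 50; 5 -42 60 0 50; 5 0 60 0 50; 0 0 60 0 50; 0 0 60 0 50'; python3 -m inch '0 0 10 0 50; 0 0 0 0 50'; python3 - <<'E'
from cell import arm
import cv2,numpy as np
im=arm.grab_frame("side")["image"];cv2.imwrite("pics/side3.png",im)
cv2.imwrite("pics/c3.png",cv2.resize(im[140:290,130:280],None,fx=4,fy=4,interpolation=cv2.INTER_CUBIC))
E
```

```text
t: 5.3
eef_pos: [0.4411, 0.1207, 0.0905]
orientation: [-3.141, -0.003, 0.108]
force: [1.1, -0.5, -0.7]
finger_gap: 0.0424
gripper_force: 0.0
t: 5.55
eef_pos: [0.4414, 0.1205, 0.0822]
orientation: [-3.142, -0.001, 0.107]
force: [1.1, 0.5, 0.9]
finger_gap: 0.0425
gripper_force: 0.0
```

View pics/c3.png

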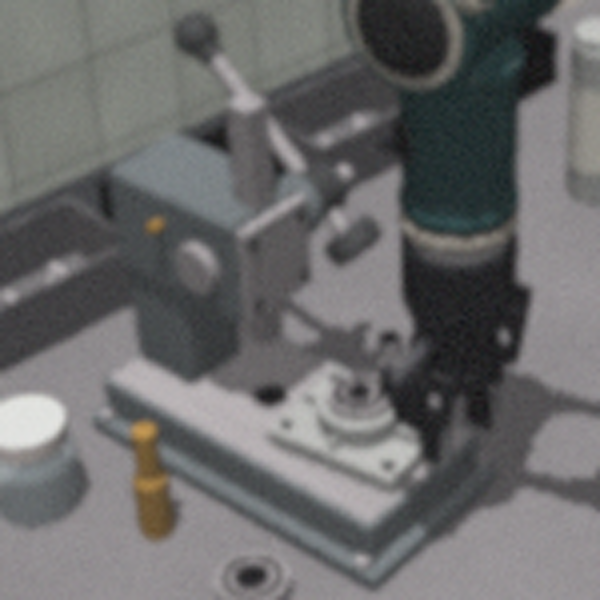

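The lever rests on the back stop (knob at crop (197,33)) with the ram raised. The fingers are in front of the flange edge at crop (440,440). Next I'll descend until I feel the base.

```bash
python3 -m inch '-2 -5 20 0 50; 0 0 5 0 50; 0 0 0 0 50'; for i in 1; do python3 -m inch '0 0 2 0 50; 0 0 2 0 50; 0 0 0 0 50'; done
```

```text
t: 5.98
eef_pos: [0.4397, 0.1253, 0.0578]
orientation: [-3.141, -0.003, 0.107]
force: [0.0, 0.8, -1.3]
finger_gap: 0.0426
gripper_force: 0.0
t: 6.35
eef_pos: [0.4383, 0.125, 0.0522]
orientation: [3.142, 0.0, 0.107]
force: [0.1, 0.2, -0.2]
finger_gap: 0.0426
gripper_force: 0.0
```

```bash
python3 -m inch '0 0 2 0 50; 0 0 2 0 50; 0 0 0 0 50';python3 -m inch '7 0 0 0 50; 7 0 0 0 50; 5 0 0 0 50; 5 0 0 0 50; 0 0 0 0 50'
```

```text
t: 6.72
eef_pos: [0.4381, 0.125, 0.0479]
orientation: [3.142, 0.001, 0.107]
force: [-0.8, 0.4, -0.2]
finger_gap: 0.0425
gripper_force: 0.0
t: 7.35
eef_pos: [0.4577, 0.1273, 0.0481]
orientation: [3.141, 0.011, 0.107]
force: [-15.2, -1.4, 17.6]
finger_gap: 0.0424
gripper_force: 9.6
```

```bash
python3 -m inch '-6 0 0 0 50; 0 0 -5 0 50; 0 0 0 0 50'; python3 -m inch '5 0 0 0 50; 5 0 0 0 50; 0 0 0 0 50'
```

```text
t: 7.72
eef_pos: [0.4574, 0.1272, 0.0539]
orientation: [-3.141, -0.002, 0.107]
force: [-0.7, -0.6, 0.2]
finger_gap: 0.0428
gripper_force: 0.0
t: 8.1
eef_pos: [0.465, 0.1282, 0.0526]
orientation: [-3.141, 0.003, 0.107]
force: [-5.4, 1.4, 2.3]
finger_gap: 0.0426
gripper_force: 2.2
```

```bash
python3 -m inch '8 -0.5 0 0 50; 8 -0.5 0 0 50; 8 -0.5 0 0 50; 8 -0.5 0 0 50; 0 0 0 0 50';  python3 - <<'E'
from cell import arm
import cv2,numpy as np
im=arm.grab_frame("side")["image"];cv2.imwrite("pics/side4.png",im)
cv2.imwrite("pics/c4.png",cv2.resize(im[195:290,150:250],None,fx=6,fy=6,interpolation=cv2.INTER_CUBIC))
E
```

```text
t: 8.72
eef_pos: [0.4981, 0.1333, 0.0527]
orientation: [3.141, 0.0, 0.107]
force: [-0.8, 0.1, -1.2]
finger_gap: 0.0424
gripper_force: 0.7
```

View pics/c4.png

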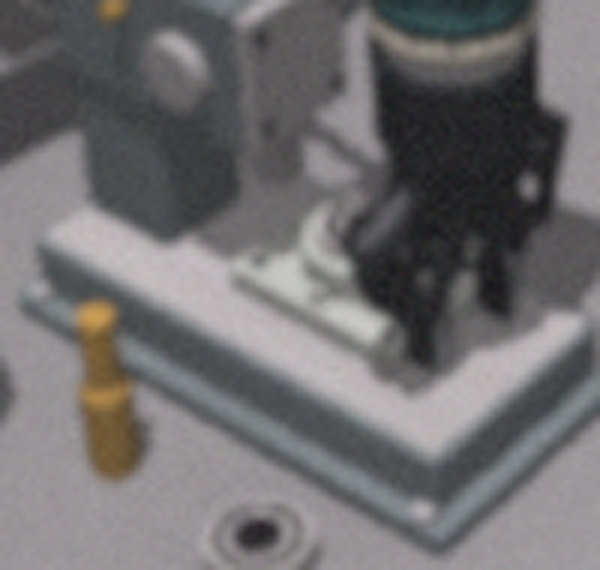

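The flange's left edge runs from (235,272) to (385,347) in the crop, roughly parallel to the base edge from (42,243) to (430,463). The fingers contact the front edge.

```bash
cat >> h.py <<'E'
ram=np.array([.607,.1505]);yw=.107
def press(X): d=np.array(X)[:2]-ram;c,s=np.cos(yw),np.sin(yw);return np.array([c*d[0]+s*d[1],-s*d[0]+c*d[1]])*1e3
E
python3 - <<'E'
from h import *
z=lambda x,y:(150+(x-2.5)/6,195+(y-2.5)/6)
print("base",[press(plane("side",z(*p),.05)) for p in[(42,243),(236,353),(430,463)]])
print("flange",[press(plane("side",z(*p),.066)) for p in[(235,272),(310,310),(385,347)]])
print("tcp",press((.4981,.1333)))
E
```

```text
base [array([107.50106316,  68.43569848]), array([-28.09464323,  67.475143  ]), array([-149.49035805,   67.11996505])]
flange [array([ 0.0815471 , 37.58719855]), array([-48.01276384,  35.84502939]), array([-93.81193756,  33.70780298])]
tcp [-110.11408672   -5.47155431]
```

```bash
python3 -m inch '8 -1.3 0 0 50; 8 -1.3 0 0 50; 8 -1.3 0 0 50; 0 0 0 0 50'; python3 -m inch '-62 0 0 0 50; -10 0 -60 0 50; 0 60 -60 0 50; 0 62 -40 0 50; 0 62 0 0 50'; python3 -m inch '0 62 0 0 50; 0 62 0 0 50; 0 0 0 0 50'; python3 - <<'E'
from cell import arm
import cv2,numpy as np
S=[np.mean([arm.grab_frame(n)["image"].astype(float) for _ in range(6)],0).astype(np.uint8) for n in("side","top")]
cv2.imwrite("pics/side5.png",S[0]);cv2.imwrite("pics/top5.png",S[1])
o=np.zeros((600,800,3),np.uint8)
a=cv2.resize(S[0][180:280,150:250],(400,400),interpolation=cv2.INTER_CUBIC);b=cv2.resize(S[1][150:235,175:241],None,fx=6,fy=6,interpolation=cv2.INTER_CUBIC)
o[:400,:400]=a;o[:510,400:796]=b;cv2.imwrite("pics/c5.png",o)
E
```

```text
t: 9.28
eef_pos: [0.5222, 0.1401, 0.0532]
orientation: [-3.141, -0.001, 0.107]
force: [-1.7, 0.2, 0.2]
finger_gap: 0.043
gripper_force: 0.6
t: 9.9
eef_pos: [0.4711, -0.027, 0.1968]
orientation: [3.139, -0.013, 0.109]
force: [0.9, 0.2, -0.5]
finger_gap: 0.0426
gripper_force: 0.0
t: 10.28
eef_pos: [0.4814, -0.1535, 0.1926]
orientation: [3.138, -0.004, 0.101]
force: [-1.1, 0.5, 0.1]
finger_gap: 0.0426
gripper_force: 0.0
```

View pics/c5.png

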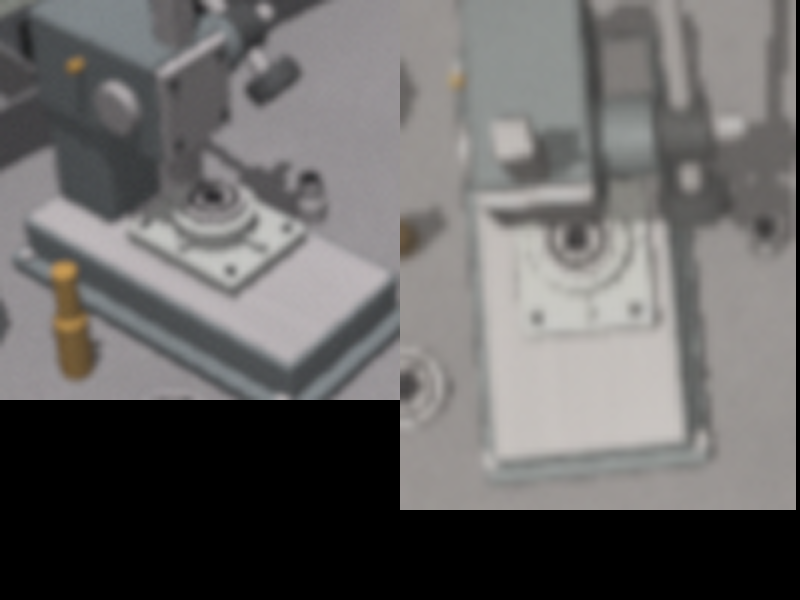

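The housing stands almost under the ram with its front edge parallel to the base. The bearing is at top crop (575,238) and the flange spans columns 523 to 659. I'll measure its lateral offset with edge profiles.

```bash
cat > prof.py <<'E'
from h import *
import sys
from scipy.signal import find_peaks
from scipy.ndimage import gaussian_filter1d
def prof(n,im,z,u,vr,ax):  # profile along axis ax ('y' or 'x') averaged over vr of the other
    c,s=np.cos(yw),np.sin(yw);acc=0
    for v in np.arange(vr[0],vr[1]+.1,2):
        X=[]
        for t in u:
            a,b=(v,t) if ax=='y' else (t,v)
            X.append([ram[0]+(c*a-s*b)/1e3,ram[1]+(s*a+c*b)/1e3,z])
        p=proj(n,X).astype(np.float32)
        acc=acc+cv2.remap(im,p[:,0].reshape(1,-1),p[:,1].reshape(1,-1),cv2.INTER_CUBIC)[0]
    g=np.gradient(gaussian_filter1d(acc/len(np.arange(vr[0],vr[1]+.1,2)),3),u)
    pk,_=find_peaks(abs(g),height=1.5);return [(round(float(u[k]),1),round(float(g[k]),1)) for k in pk]
def run(tag,fx):
    u=np.arange(-80,80,.5)
    for n in("side","top"):
        im=cv2.cvtColor(cv2.imread(f"pics/{n}{tag}.png"),cv2.COLOR_BGR2GRAY).astype(np.float32)
        print(n,"base y",prof(n,im,.05,u,(-145,-100),'y'))
        for r in fx: print(n,"flange y at",r,prof(n,im,.066,u,r,'y'))
        ux=np.arange(-165,-40,.5)
        print(n,"base+flange front x: ",prof(n,im,.05,ux,(10,50),'x'));
        for r in((-35,-10),(-5,20)): print(n,"flange front",r,prof(n,im,.066,ux,r,'x'))
E
python3 -c "from prof import *; run(5,[(-75,-65),(-65,-55),(-45,-35)]); print(press((.5222,.1401)))"
```

```text
side base y [(-53.5, 3.7), (66.0, -8.2)]
side flange y at (-75, -65) [(-72.5, -2.2), (-43.5, 7.0), (-34.5, -3.0), (-27.0, 4.9), (-7.5, -4.5), (2.5, 4.4), (25.5, -5.3), (33.0, 4.2), (42.0, -7.6), (51.0, 7.5), (76.5, -7.7)]
side flange y at (-65, -55) [(-70.0, 2.9), (-57.5, -5.1), (-44.5, 7.7), (-29.0, 4.8), (-8.0, -5.9), (1.5, 6.4), (23.5, -6.2), (31.5, 6.0), (41.5, -8.7), (51.0, 7.7), (76.5, -7.7)]
side flange y at (-45, -35) [(-77.5, 2.4), (-65.5, -2.8), (-43.5, 10.7), (-29.0, -6.2), (-6.5, -2.0), (21.5, 5.0), (41.0, -8.8), (50.5, 7.4), (76.5, -8.2)]
side base+flange front x:  [(-151.0, 9.2), (-74.0, -5.5), (-64.5, 4.4), (-55.5, -2.1), (-47.0, 2.2)]
side flange front (-35, -10) [(-161.0, 9.7), (-86.5, -8.2), (-77.0, 9.0), (-68.5, -1.8), (-60.5, 3.0), (-46.0, -6.9)]
side flange front (-5, 20) [(-161.5, 9.7), (-86.5, -8.6), (-77.0, 9.3), (-49.0, -5.6)]
top base y [(-78.0, -4.8), (-61.5, 11.8), (58.5, -6.5)]
top flange y at (-75, -65) [(-77.5, -5.7), (-62.5, 11.6), (-54.5, -5.3), (-47.5, 7.1), (-41.0, -3.9), (-33.5, 4.3), (-14.5, -2.2), (-6.5, 2.4), (19.5, -4.5), (27.0, 4.1), (57.0, -7.6), (65.5, 2.4)]
top flange y at (-65, -55) [(-77.5, -6.3), (-62.5, 11.6), (-53.5, -4.5), (-48.0, 5.8), (-41.5, -3.2), (-33.5, 4.1), (-14.5, -3.1), (-6.5, 3.0), (19.5, -4.7), (27.5, 4.2), (56.5, -7.1), (65.0, 2.1)]
top flange y at (-45, -35) [(-77.5, -3.8), (-71.5, -2.2), (-62.5, 11.2), (-54.0, -4.9), (-47.5, 6.6), (-36.5, -3.9), (-25.5, 2.2), (0.5, 2.0), (32.0, -3.8), (38.0, 2.3), (56.5, -6.4), (67.0, 1.6)]
top base+flange front x:  [(-162.5, 2.0), (-156.5, -2.7), (-149.5, 8.1), (-71.5, 1.5), (-58.0, 1.6)]
top flange front (-35, -10) [(-163.0, 2.0), (-157.0, -2.5), (-150.5, 8.3), (-81.0, -2.4), (-73.5, 3.2), (-51.0, -2.7)]
top flange front (-5, 20) [(-163.0, 1.9), (-157.5, -2.8), (-150.5, 8.2), (-80.5, -2.6), (-73.5, 4.1), (-53.0, -1.9)]
[-85.42570318  -1.28422601]
```

Both views agree that the housing sits about 5.5 mm to the right of the base centre line, with about 21 mm still to go. I'll re-engage and push obliquely to the left.

```bash
python3 -m inch '1.4 -57 0 0 50; 1.4 -57 0 0 50; 1.4 -57 0 0 50; 1.4 -57 0 0 50; 1.4 -56 0 0 50'; python3 -m inch '0 0 60 0 50; 0 0 60 0 50; 0 0 10 0 50; 0 0 0 0 50'
```

```text
t: 11.5
eef_pos: [0.4562, 0.1362, 0.1916]
orientation: [-3.141, -0.001, 0.107]
force: [0.5, -0.6, 1.0]
finger_gap: 0.0425
gripper_force: 0.0
t: 12.0
eef_pos: [0.4566, 0.1342, 0.0616]
orientation: [3.142, 0.001, 0.107]
force: [0.2, -0.3, 0.1]
finger_gap: 0.0427
gripper_force: 0.0
```

```bash
python3 -m inch '10 5 4 0 50; 25 0 4 0 50; 18 0 0 0 50; 8 0 0 0 50; 0 0 0 0 50'; python3 -m inch '4 0 0 0 50; 2 0 0 0 50; 0 0 0 0 50'
```

```text
t: 12.62
eef_pos: [0.5186, 0.1358, 0.0539]
orientation: [-3.141, -0.001, 0.106]
force: [-0.4, -0.8, 0.7]
finger_gap: 0.0424
gripper_force: 0.0
t: 13.0
eef_pos: [0.5227, 0.1363, 0.0531]
orientation: [3.141, 0.002, 0.107]
force: [-1.4, -0.1, 1.2]
finger_gap: 0.043
gripper_force: 1.2
```

```bash
python3 -m inch '4 -1.4 0 0 50; 4 -1.4 0 0 50; 4 -1.4 0 0 50; 3 -1.2 0 0 50; 0 0 0 0 50'; cat > look.py <<'E'
from cell import arm
import sys
from prof import *
t=sys.argv[1]
S=np.mean([arm.grab_frame("side")["image"].astype(float) for _ in range(4)],0).astype(np.uint8)
cv2.imwrite(f"pics/side{t}.png",S);im=cv2.cvtColor(S,cv2.COLOR_BGR2GRAY).astype(np.float32)
u=np.arange(15,75,.5)
for r in((-55,-45),(-45,-35),(-35,-25),(-25,-15)): print(r,prof("side",im,.066,u,r,'y'))
for r in((-10,5),(15,30)): print(r,prof("side",im,.066,np.arange(-110,-40,.5),r,'x'))
E
python3 look.py 6; python3 -c "
from prof import *
im=cv2.cvtColor(cv2.imread('pics/side5.png'),cv2.COLOR_BGR2GRAY).astype(np.float32)
for r in((-55,-45),(-45,-35),(-35,-25),(-25,-15)): print(5,r,prof('side',im,.066,np.arange(15,75,.5),r,'y'))"
```

```text
t: 13.62
eef_pos: [0.536, 0.1427, 0.0527]
orientation: [3.141, 0.004, 0.107]
force: [-5.0, -1.9, 2.4]
finger_gap: 0.0427
gripper_force: 2.6
(-55, -45) [(22.5, 12.3), (31.5, -2.8), (37.5, 2.6), (45.5, -3.7), (55.5, 8.3), (72.5, -3.7)]
(-45, -35) [(21.5, 15.3), (45.5, -8.9), (55.5, 7.6), (72.5, -4.1)]
(-35, -25) [(22.5, 14.7), (46.0, -9.1), (56.0, 8.1), (72.0, -3.6)]
(-25, -15) [(19.5, 8.6), (46.0, -8.9), (55.5, 7.9), (72.5, -3.4)]
(-10, 5) [(-102.0, -6.2), (-55.0, -5.8), (-43.0, 2.0)]
(15, 30) [(-91.5, -9.3), (-74.0, -3.6), (-67.5, -3.3), (-56.0, 5.0), (-46.5, 2.9)]
5 (-55, -45) [(18.0, 1.5), (41.5, -8.8), (51.0, 7.7), (72.5, -3.6)]
5 (-45, -35) [(21.5, 5.0), (41.0, -8.8), (50.5, 7.4), (72.5, -3.6)]
5 (-35, -25) [(24.0, 6.0), (41.0, -7.8), (50.5, 7.1), (72.5, -3.5)]
5 (-25, -15) [(17.0, -2.0), (24.5, 4.1), (33.0, 3.2), (42.0, -7.0), (51.5, 7.3), (72.0, -3.1)]
```

It follows the fingers: +4.6 mm left over 14 mm of push. I'll finish the push onto the column.

```bash
python3 -m inch '3 -0.6 0 0 50; 3 -0.5 0 0 50; 0 0 0 0 50'; python3 -m inch '2 0 0 0 50; 2 0 0 0 50; 0 0 0 0 50'
```

```text
t: 14.2
eef_pos: [0.5417, 0.1446, 0.0526]
orientation: [3.141, 0.004, 0.107]
force: [-4.8, -2.5, 1.6]
finger_gap: 0.0429
gripper_force: 2.5
t: 14.58
eef_pos: [0.5419, 0.1446, 0.0523]
orientation: [3.141, 0.012, 0.107]
force: [-15.6, -2.1, 11.4]
finger_gap: 0.0426
gripper_force: 7.6
```

```bash
python3 look.py 7; python3 -m inch '-30 0 0 0 50; -60 0 0 0 50; -10 0 -60 0 50; 0 60 -60 0 50; 0 62 -40 0 50'; python3 -m inch '0 62 0 0 50;0 62 0 0 50; 0 62 0 0 50; 0 62 0 0 50; 0 0 0 0 50'; python3 - <<'E'
from cell import arm
import cv2,numpy as np
S=[np.mean([arm.grab_frame(n)["image"].astype(float) for _ in range(6)],0).astype(np.uint8) for n in("side","top")]
cv2.imwrite("pics/side8.png",S[0]);cv2.imwrite("pics/top8.png",S[1])
o=np.zeros((600,800,3),np.uint8)
a=cv2.resize(S[0][160:280,140:260],(400,400),interpolation=cv2.INTER_CUBIC);b=cv2.resize(S[1][150:235,175:241],None,fx=6,fy=6,interpolation=cv2.INTER_CUBIC)
o[:400,:400]=a;o[:510,400:796]=b;cv2.imwrite("pics/c8.png",o)
E
python3 -c "from prof import *; run(8,[(-52,-44),(-44,-36),(-36,-28)])"
```

```text
(-55, -45) [(25.5, 6.7), (39.5, 2.3), (57.0, 9.3), (72.0, -3.8)]
(-45, -35) [(23.0, 12.9), (39.0, 2.1), (47.5, -5.3), (57.0, 7.9), (72.0, -3.9)]
(-35, -25) [(24.0, 15.2), (46.5, -9.1), (57.0, 8.4), (72.5, -3.7)]
(-25, -15) [(24.0, 14.0), (47.0, -8.9), (57.0, 8.1), (72.5, -3.4)]
(-10, 5) [(-93.0, -7.7), (-59.0, 2.5), (-47.0, -6.1)]
(15, 30) [(-85.0, -8.1), (-67.5, -3.6), (-48.0, 4.8)]
t: 15.4
eef_pos: [0.4594, 0.0385, 0.1938]
orientation: [3.141, -0.004, 0.11]
force: [0.7, 0.6, -0.2]
finger_gap: 0.043
gripper_force: 0.0
t: 16.02
eef_pos: [0.4855, -0.212, 0.1916]
orientation: [3.14, -0.001, 0.101]
force: [-0.2, 1.3, -0.4]
finger_gap: 0.0426
gripper_force: 0.0
side base y [(-53.5, 3.8), (66.0, -8.1)]
side flange y at (-52, -44) [(-60.5, -1.8), (-40.0, 9.1), (-30.0, -4.4), (-22.0, 5.7), (-2.0, -5.1), (8.0, 4.9), (31.0, -5.5), (39.0, 4.7), (47.5, -7.6), (57.0, 7.4), (76.5, -7.7)]
side flange y at (-44, -36) [(-77.5, 2.7), (-67.0, -2.8), (-40.5, 8.6), (-31.5, -1.9), (-24.0, 5.3), (-2.0, -6.3), (8.0, 6.5), (29.0, -5.9), (37.5, 5.7), (47.5, -8.5), (57.5, 7.6), (76.5, -8.0)]
side flange y at 
[... 655 characters left out ...]
44, -36) [(-77.5, -3.5), (-71.5, -2.4), (-62.0, 11.4), (-49.5, -6.3), (-42.5, 7.9), (-36.0, -2.8), (-28.0, 4.1), (-8.0, -3.3), (-0.5, 3.4), (26.0, -4.8), (33.5, 4.7), (56.5, -6.3), (67.5, 2.0)]
top flange y at (-36, -28) [(-77.0, -5.9), (-62.0, 11.5), (-48.0, -5.4), (-42.0, 6.6), (-19.0, -1.7), (-9.0, -1.6), (-1.5, 2.4), (39.0, -1.6), (57.0, -6.6), (67.0, 2.9)]
top base+flange front x:  [(-162.5, 2.0), (-156.5, -2.7), (-149.5, 8.1), (-58.5, -2.1), (-51.0, 2.4)]
top flange front (-35, -10) [(-163.0, 2.1), (-157.5, -2.6), (-150.5, 8.3), (-60.5, -2.8), (-53.5, 3.3), (-47.5, -1.7), (-42.5, 1.8)]
top flange front (-5, 20) [(-163.0, 1.9), (-157.5, -2.8), (-150.5, 8.2), (-61.0, -2.7), (-54.0, 3.5)]
```

View pics/c8.png

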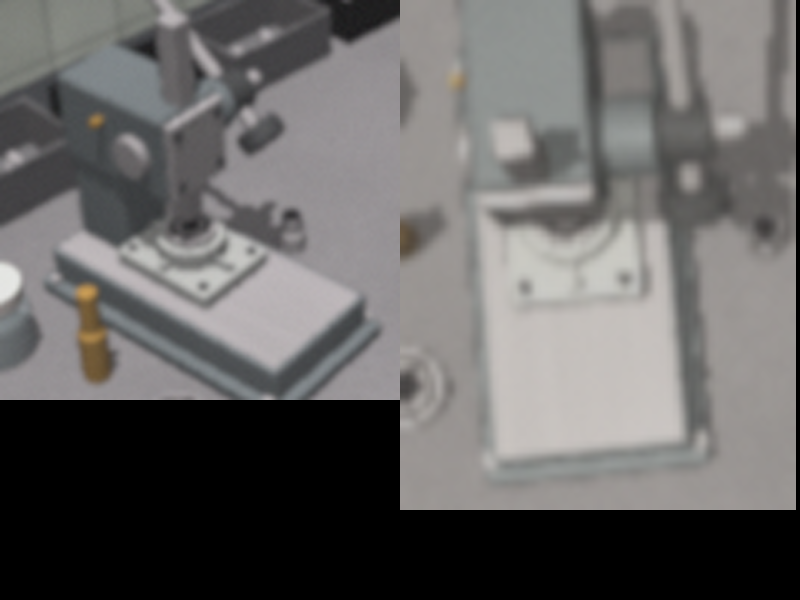

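Both views put the housing centred on the base (0 ± 1 mm), square and flush with the column. The lever is still back and nothing else has moved.

```bash
python3 -c "from cell import arm; print(arm.job_done())"
```

```text
the job is handed in; nothing more can be done
None
```

The job is handed in: the lever rests on its back stop with the ram raised, and the housing is flat against the column with its bearing centred under the ram to within about 1 mm in both camera views. I saw none of the other things on the bench move.

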